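# Load the attenuator pack of a spectrophotometer

### The job

Lift the light hood off the filter mount and stand it upright on the bench, then draw the locking rod out of the mount. With the rod away, stack all the filter frames that are on the bench flat on the mount's plinth, squarely, with their holes in line over the bore and their glasses on the port's side; then pass the rod down through all of them until it is fully home in the bore. Finally put the hood back over everything so that it sits seated and level on the mount's ledge, and leave the bottle, the box of wipes and the cuvette tray where they are.

Things in the scene. Friction and masses are not known exactly. Their poses are not given: they have to be found in the camera images.
- mount: the filter mount, fixed to the bench: a black base 150 (x) x 124 (y) x 26 mm high, and centred on it a raised aluminium plinth 110 (x) x 84 (y) x 10 mm, so the plinth's top is 36 mm above the bench and a ledge surrounds it. In the plinth, on its x axis, are a round bore (at x = -22 mm) and the glass optical port (at x = +16 mm). Origin: centre of the underside, z up
- bore (a point): mouth of the mount's bore, on the axis, level with the plinth's top: a round hole of 11.5 mm, 30 mm deep with a solid floor
- port (a point): centre of the optical port, a glass disc of 28 mm flush in the plinth's top, 38 mm from the bore
- hood: grey light hood, a box open below: outside 126 (x) x 100 (y) x 92 mm high, walls and top 4 mm, so 118 x 92 mm and 88 mm deep inside; on its top a black bar grip 56 mm long along x, 14 mm thick in y, 26 mm tall (from z = 92 to 118 mm). Origin: centre of its lower rim's plane, z up. 0.18 to 0.35 kg. At the start it covers the mount: its lower rim stands on the ledge round the plinth (4 mm of play each side), 26 mm above the bench, with its long side along the mount's long side
- rod: steel locking rod, upright: shaft 10 mm thick and 78 mm long, its lowest 8 mm tapering to a 4.4 mm tip, below a round dark head of 22 mm diameter and 24 mm height (from z = 78 to 102 mm). Origin: centre of the tip, z up along the shaft towards the head. 70 g. At the start it stands in the mount's bore, under the hood, its tip on the bore's floor; in either hole it may lean up to 0.08 rad by its play
- stand: white rod stand, fixed to the bench: a block 56 x 56 x 50 mm high with a hole in the middle of its top where the rod may stand meanwhile. Origin: centre of the underside, z up
- stand_hole (a point): mouth of the stand's hole, on the axis, level with the block's top: round, 12.5 mm, 44 mm deep
- frame1: aluminium filter frame, a flat plate 70 (x) x 40 (y) x 10 mm thick with a round dark glass filter and, near its other end, a round through hole of 14 mm. Origin: centre of the underside. Hole axis at x = -22 mm, y = 0; glass centre at x = +16 mm, y = 0; z up. Both faces are alike and either may be up. 55 g. From two to four frames lie on the bench, all alike; an absent one reads None for good.
- frame1_hole (a point): middle of the hole of frame1, 5 mm above its underside
- frame1_glass (a point): middle of the glass of frame1, 38 mm from its hole: right over the port when the frame lies squarely
- frame2: aluminium filter frame, a flat plate 70 (x) x 40 (y) x 10 mm thick with a round dark glass filter and, near its other end, a round through hole of 14 mm. Origin: centre of the underside. Hole axis at x = -22 mm, y = 0; glass centre at x = +16 mm, y = 0; z up. Both faces are alike and either may be up. 55 g. From two to four frames lie on the bench, all alike; an absent one reads None for good.
- frame2_hole (a point): middle of the hole of frame2, 5 mm above its underside
- frame2_glass (a point): middle of the glass of frame2, 38 mm from its hole: right over the port when the frame lies squarely
- frame3: aluminium filter frame, a flat plate 70 (x) x 40 (y) x 10 mm thick with a round dark glass filter and, near its other end, a round through hole of 14 mm. Origin: centre of the underside. Hole axis at x = -22 mm, y = 0; glass centre at x = +16 mm, y = 0; z up. Both faces are alike and either may be up. 55 g. From two to four frames lie on the bench, all alike; an absent one reads None for good.
- frame3_hole (a point): middle of the hole of frame3, 5 mm above its underside
- frame3_glass (a point): middle of the glass of frame3, 38 mm from its hole: right over the port when the frame lies squarely
- frame4: aluminium filter frame, a flat plate 70 (x) x 40 (y) x 10 mm thick with a round dark glass filter and, near its other end, a round through hole of 14 mm. Origin: centre of the underside. Hole axis at x = -22 mm, y = 0; glass centre at x = +16 mm, y = 0; z up. Both faces are alike and either may be up. 55 g. From two to four frames lie on the bench, all alike; an absent one reads None for good.
- frame4_hole (a point): middle of the hole of frame4, 5 mm above its underside
- frame4_glass (a point): middle of the glass of frame4, 38 mm from its hole: right over the port when the frame lies squarely
- bottle: white bottle of 68 mm diameter, 150 mm high; not part of the job. Origin: centre of the underside
- wipes: cardboard box of wipes 70 (x) x 120 (y) x 65 mm high; not part of the job. Origin: centre of the underside
- cuvettes: white cuvette tray 70 (x) x 110 (y) x 30 mm high with glass cuvettes standing 47 mm high; not part of the job. Origin: centre of the underside
Mind the look-alikes: they are no part of the job. What is shaped like the frame3 but green or red is not meant.

How it is judged (in metres and radians):
On the way, in this order (a step that is already met when the one before it is completed fails the run):
1. the hood stands upright on the bench, clear of the mount (horizontal distance between hood and mount above 0.12 m and height (world z) of hood below 0.012 m and angle between hood's own z axis and vertical below 0.1 rad), for 0.2 s.
2. the rod is out of the mount, and all frames lie flat in one stack on the plinth, holes over the bore (horizontal distance between rod and bore above 0.05 m and horizontal distance between each of frame1_hole, frame2_hole, frame3_hole, frame4_hole and bore below 0.005 m and horizontal distance between each of frame1_glass, frame2_glass, frame3_glass, frame4_glass and port below 0.009 m and angle between the z axis of each of frame1, frame2, frame3, frame4 and the z axis of mount, either way round below 0.08 rad and z of frame1_hole in the frame of mount between 0.037 and 0.079 m and z of frame2_hole in the frame of mount between 0.037 and 0.079 m and z of frame3_hole in the frame of mount between 0.037 and 0.079 m and z of frame4_hole in the frame of mount between 0.037 and 0.079 m), for 0.2 s.
3. the rod is fully home in the bore, through all the frames (horizontal distance between rod and bore below 0.003 m and z of rod in the frame of bore below -0.026 m and angle between rod's own z axis and vertical below 0.15 rad and horizontal distance between each of frame1_hole, frame2_hole, frame3_hole, frame4_hole and bore below 0.005 m and horizontal distance between each of frame1_glass, frame2_glass, frame3_glass, frame4_glass and port below 0.009 m and angle between the z axis of each of frame1, frame2, frame3, frame4 and the z axis of mount, either way round below 0.08 rad and z of frame1_hole in the frame of mount between 0.037 and 0.079 m and z of frame2_hole in the frame of mount between 0.037 and 0.079 m and z of frame3_hole in the frame of mount between 0.037 and 0.079 m and z of frame4_hole in the frame of mount between 0.037 and 0.079 m), for 0.2 s.
At the end, for the whole second after the job is handed in: all frames lie flat in a stack on the plinth, holes within 5 mm of the bore axis, glasses within 9 mm of the port; the rod stands in the bore through them, tip within 4 mm of its floor; the hood sits on the ledge, centred within 8 mm, height within 3 mm, level within 0.035 rad; all at rest (all of step 3 and horizontal distance between hood and mount below 0.008 m and z of hood in the frame of mount between 0.023 and 0.029 m and angle between hood's own z axis and vertical below 0.035 rad and linear speed of each of hood, rod, frame1, frame2, frame3, frame4 below 0.02 m/s); the robot touches nothing.
It fails at once if the bottle is moved more than 4 cm (distance of bottle from where it was at the start of the episode above 0.04 m).
It fails at once if the wipes is moved more than 4 cm (distance of wipes from where it was at the start of the episode above 0.04 m).
It fails at once if the cuvettes is moved more than 4 cm (distance of cuvettes from where it was at the start of the episode above 0.04 m).
Of frame1, frame2, frame3, frame4 only 2 to 4 are there at a start; the rules pass over those that are not, and their reading is None.
At some moment in a run one of frame1, frame2, frame3, frame4, hood may be knocked a few centimetres aside while the robot is not near it.
It also fails if it takes over 210 s, if anything falls off the work surface, if the arm or the gripper's body presses on something with over 40 N, if the wrist force passes 120 N, or if a joint passes its speed limit or range.

### The arm

A 6-joint arm with a two-finger parallel gripper is mounted at the origin on the work surface. World frame = base frame: x ahead of the robot, y to its left, z up, the work surface at z = 0. Lengths are in m, angles in degrees, forces in N, time in s.
With the tool pointing down it reaches from about 0.325 to 0.85 m from the base axis. Payload 15.5 kg.
Tool frame: the origin (TCP) lies at the very end of the fingers, on their centre line; the grasp point (between the pads) lies arm.grip_depth behind it (arm.grip_depth is the distance from the TCP to the grasp point, in m); z points along the fingers, y is the line along which they close (so a half turn about z gives the same grasp; the last joint's range is limited). The gripper opens to 91 mm and grips with 3 to 60 N. Pads are 32 mm wide; open, the fingers measure 118 mm over their backs; the gripper's body (76 mm by 178 mm) begins 60 mm behind the grasp point.
Start: joints at [-74.857, 28.281, 77.091, -0, 74.628, -5.472], TCP at [0.22, -0.585, 0.214] pointing down, gripper open.
Joint ranges: [-166.48, 166.48], [-47.26, 123.95], [12.59, 153.08], [-70.14, 250.14], [6.76, 159.57], [-176.63, 176.63]. Speed limits (degrees/s): [108.29, 108.29, 147.25, 172.46, 172.46, 172.46].

### API

Orientations are given as a 3x3 rotation matrix whose columns are the frame's x, y, z axes.
In Python, from rig import arm gives the robot as it stands. Calls block until the motion is done:
- arm.move_to(position, orientation): joint-space move of the TCP to a pose.
- arm.move_l(position, orientation=None, feed=0.15): straight line of the TCP; orientation=None keeps the orientation; feed is the mean speed in m/s.
- arm.move_joints(angles): joint-space move.
- arm.grip(opening): finger opening in m; the grip force is fixed at half the most; returns when the fingers have stopped.
- arm.sleep(seconds).
- arm.solve_ik(position, orientation): joint angles nearest the present ones, or None.
- arm.snapshot(name): name is "scene" or "top"; returns the picture (400x640x3 uint8, red, green, blue); there is no depth.
- arm.get_calibration(name): a dict with "intrinsics" (3x3 intrinsics, pixels), "k1" (the pictures are not rectified: a ray, as slopes to the right and down, at radius r is drawn at 1 + k1 r^2 times it, then the intrinsics apply), "cam_to_world" (4x4, takes a point from camera to world coordinates). Camera axes: x right, y down, z forward; pixel columns grow to the right and rows downward; lengths in m; the calibration is good to about 2 mm. A picture is of the moment at which its call begins. get_calibration takes no time and is no camera call.
A pose or a line that the arm cannot do raises arm.Unreachable and nothing moves.
- arm.sign_off(): hands the job in; it is judged then, once.
Readings, each from a call of its own:
- arm.current_t(): time.
- arm.current_joint_positions(): joint angles.
- arm.current_dq(): joint speeds.
- arm.current_tau(): joint torques, N m.
- arm.current_ee_pos(): TCP position.
- arm.current_tool_rot(): TCP orientation.
- arm.current_force(): force on the tool from outside, world axes, zero at the start.
- arm.current_torque(): the same for the moment, N m.
- arm.current_width(): finger opening in m.
- arm.current_grasp_force(): force on a finger pad.
Only numpy, scipy, OpenCV 4.12 (cv2) and the standard library are available. Lean on these libraries where they do the work, as an engineer would, in place of code of your own. Each camera call takes 0.05 s, during which the arm holds its last target. There are 200 camera calls.

## Working session

There is one attempt and no reset: what is moved stays moved. The work goes in short steps, each a Python script; the robot and the scene stay as the last script left them, time stands still between calls to the robot, and variables do not carry over. Pictures are saved under pics/ and viewed, at most 14 in all, crops included, and the job is handed in when it is done.

```bash
ls; mkdir -p pics; python3 - <<'E'
from rig import arm
import cv2,numpy as np
for n in ("scene","top"):
    im=arm.snapshot(n); cv2.imwrite(f"pics/{n}0.png",im[:,:,::-1])
    c=arm.get_calibration(n); print(n,c["intrinsics"],c["k1"],np.round(c["cam_to_world"],3))
print(arm.grip_depth,arm.current_tool_rot())
E
```

```text
pics
scene [[520.43733664   0.         314.80813847]
 [  0.         520.43733664 203.36558684]
 [  0.           0.           1.        ]] -0.16906367081471707 [[-0.08   0.686 -0.723  1.452]
 [ 0.997  0.057 -0.056  0.113]
 [ 0.002 -0.725 -0.689  0.914]
 [ 0.     0.     0.     1.   ]]
top [[430.51381156   0.         317.55434867]
 [  0.         430.51381156 202.61630949]
 [  0.           0.           1.        ]] 0.02200450215430844 [[ 0.028 -0.998  0.065  0.496]
 [-1.    -0.027  0.015  0.041]
 [-0.013 -0.065 -0.998  1.044]
 [ 0.     0.     0.     1.   ]]
0.0188 [[ 9.35964200e-01  3.52095094e-01 -2.47228661e-04]
 [ 3.52095153e-01 -9.35963623e-01  1.04886951e-03]
 [ 1.37904776e-04 -1.06875233e-03 -9.99999419e-01]]
```

View pics/top0.png

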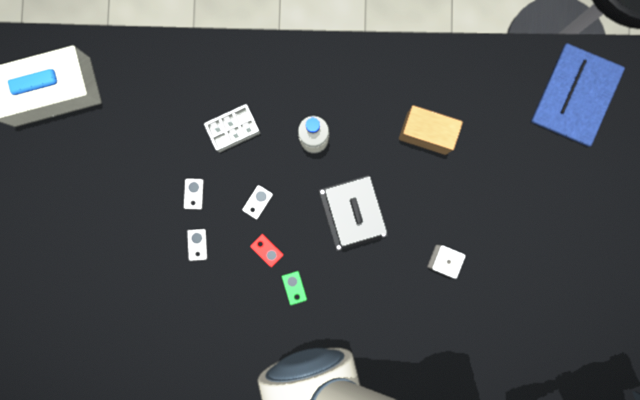

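View pics/scene0.png

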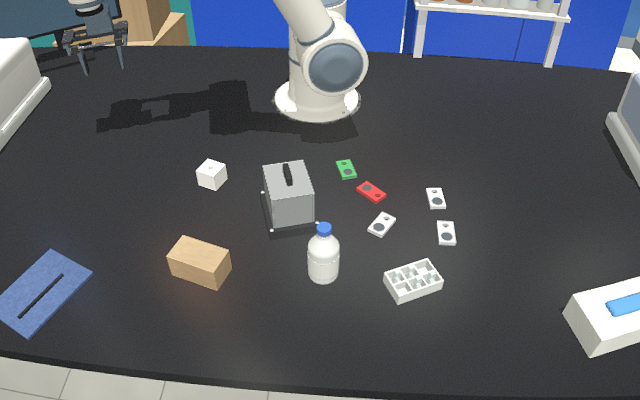

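The top view shows three grey-white frames at about (194,194), (197,245) and (258,202), the hood at (355,212), the stand at (449,262), and red and green decoys. The scene view agrees.

```bash
cat > h.py <<'E'
from rig import arm
import cv2,numpy as np
def cast(n,uv,z):
    c=arm.get_calibration(n);K=c["intrinsics"];T=c["cam_to_world"]
    d=cv2.undistortPoints(np.array(uv,float).reshape(-1,1,2),K,np.array([c["k1"],0,0,0.])).reshape(-1,2)
    r=np.c_[d,np.ones(len(d))]@T[:3,:3].T; o=T[:3,3]
    return o+r*((z-o[2])/r[:,2])[:,None]
def proj(n,p):
    c=arm.get_calibration(n);T=np.linalg.inv(c["cam_to_world"])
    return cv2.projectPoints(np.array(p,float).reshape(-1,1,3),cv2.Rodrigues(T[:3,:3])[0],T[:3,3],c["intrinsics"],np.array([c["k1"],0,0,0.]))[0].reshape(-1,2)
def snap(n,name=None,box=None,s=1):
    im=arm.snapshot(n)[:,:,::-1].copy()
    if name:
        o=im if box is None else im[box[1]:box[3],box[0]:box[2]]
        cv2.imwrite("pics/"+name,cv2.resize(o,None,fx=s,fy=s,interpolation=cv2.INTER_CUBIC))
    return im
def rect(pts):
    """world xy contour -> centre, long-axis yaw (deg), size long, short"""
    (c,(a,b),t)=cv2.minAreaRect((pts[:,:2]*1000).astype(np.float32))
    if a<b: a,b,t=b,a,t+90
    return np.array(c)/1000,t,a,b
def blobs(im,thr=110):
    """bright unsaturated blobs"""
    m=((im.min(2)>thr)&(np.ptp(im.astype(int),axis=2)<40)).astype(np.uint8)
    return cv2.findContours(m,cv2.RETR_EXTERNAL,cv2.CHAIN_APPROX_NONE)[0]
def frames(im=None,z=0.010,thr=110):
    """frames in top view: list of (centre xy, yaw deg: hole->glass, sizes)"""
    im=snap("top") if im is None else im; out=[]; g=im.min(2).astype(float)
    for c in blobs(im,thr):
        if not 250<cv2.contourArea(c)<800: continue
        ctr,t,a,b=rect(cast("top",c.reshape(-1,2),z))
        if not(55<a<85 and 30<b<52): continue
        u=np.array([np.cos(np.radians(t)),np.sin(np.radians(t))])
        # hole is the darkest: compare grey at +-22 mm along the axis
        s=[]
        for k in(-.022,.022):
            p=proj("top",[*(ctr+k*u),z])[0].astype(np.float32)
            s.append(cv2.getRectSubPix(g.astype(np.float32),(3,3),(float(p[0]),float(p[1]))).mean())
        if s[1]<s[0]: t+=180
        out.append((ctr,(t+180)%360-180,a,b,[round(v) for v in s]))
    return out
def R(yaw):
    """tool down, x axis at yaw (deg); fingers close along yaw+90"""
    c,s=np.cos(np.radians(yaw)),np.sin(np.radians(yaw))
    return np.array([[c,s,0],[s,-c,0],[0,0,-1.]])
E
python3 - <<'E'
from h import *
im=cv2.imread("pics/top0.png")
for f in frames(im): print(np.round(f[0],4),np.round(f[1:4],1),f[4])
for c in blobs(im):
    A=cv2.contourArea(c)
    if A>150:
        M=cv2.boundingRect(c)
        if M[1]<35 or M[1]>300: continue
        for z in (0.05,0.118): print(M,A,z,[np.round(v,3) for v in rect(cast("top",c.reshape(-1,2),z))])
# grip bar inside hood
m=(im.max(2)<60).astype(np.uint8); m[:195]=0;m[230:]=0;m[:,:340]=0;m[:,370:]=0
for c in cv2.findContours(m,cv2.RETR_EXTERNAL,cv2.CHAIN_APPROX_NONE)[0]:
    print("bar",cv2.contourArea(c),[np.round(v,4) for v in rect(cast("top",c.reshape(-1,2),0.144))])
E
```

```text
[0.4553 0.3438] [ 2.8 74.4 45.6] [100, 145]
[0.5618 0.2026] [-30.4  75.2  45.4] [176, 72]
[0.5777 0.3581] [-0.3 75.6 46.3] [150, 86]
(428, 245, 38, 34) 798.0 0.05 [array([ 0.436, -0.241]), np.float64(68.815), np.float64(71.299), np.float64(61.994)]
(428, 245, 38, 34) 798.0 0.118 [array([ 0.44 , -0.222]), np.float64(68.815), np.float64(66.421), np.float64(57.753)]
(187, 229, 20, 32) 554.5 0.05 [array([0.457, 0.332]), np.float64(2.779), np.float64(71.483), np.float64(43.815)]
(187, 229, 20, 32) 554.5 0.118 [array([0.46 , 0.312]), np.float64(2.779), np.float64(66.593), np.float64(40.817)]
(242, 185, 31, 35) 545.0 0.05 [array([0.559, 0.196]), np.float64(149.577), np.float64(72.316), np.float64(43.64)]
(242, 185, 31, 35) 545.0 0.118 [array([0.555, 0.186]), np.float64(149.577), np.float64(67.368), np.float64(40.654)]
(183, 178, 21, 32) 551.0 0.05 [array([0.575, 0.346]), np.float64(179.729), np.float64(72.657), np.float64(44.531)]
(183, 178, 21, 32) 551.0 0.118 [array([0.569, 0.325]), np.float64(179.729), np.float64(67.686), np.float64(41.484)]
(320, 176, 67, 74) 2845.0 0.05 [array([ 0.541,
[... 187 characters left out ...]
962)]
(298, 115, 31, 38) 865.0 0.05 [array([0.723, 0.071]), np.float64(1.506), np.float64(87.489), np.float64(70.198)]
(298, 115, 31, 38) 865.0 0.118 [array([0.707, 0.069]), np.float64(1.506), np.float64(81.504), np.float64(65.396)]
(204, 104, 56, 48) 1518.0 0.05 [array([0.732, 0.263]), np.float64(116.741), np.float64(113.824), np.float64(78.354)]
(204, 104, 56, 48) 1518.0 0.118 [array([0.715, 0.248]), np.float64(116.741), np.float64(106.037), np.float64(72.993)]
(0, 45, 101, 81) 5769.5 0.05 [array([0.821, 0.707]), np.float64(107.223), np.float64(234.822), np.float64(152.932)]
(0, 45, 101, 81) 5769.5 0.118 [array([0.799, 0.662]), np.float64(107.223), np.float64(218.756), np.float64(142.469)]
```

```bash
python3 - <<'E'
import cv2
im=cv2.imread("pics/top0.png")[170:280,300:480]; cv2.imwrite("pics/c1.png",cv2.resize(im,None,fx=4,fy=4,interpolation=cv2.INTER_CUBIC))
E
```

```text
(no output)
```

View pics/c1.png

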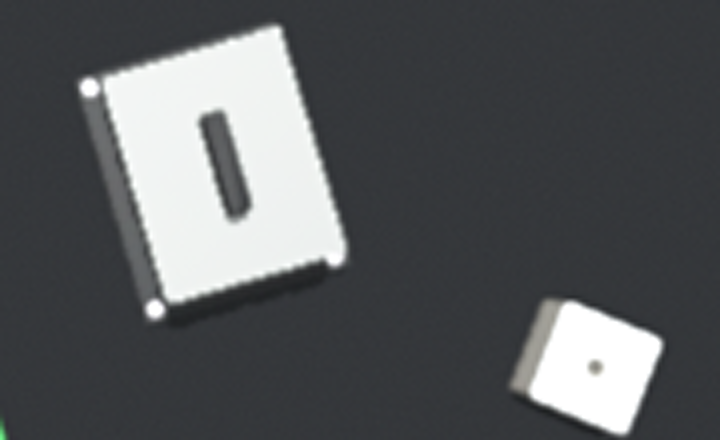

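The crop shows the bar running from about (353,198) to (359,224) in the full picture, the mount's white corner dots, and the stand's hole at (449,262). I'll measure the bar and move the hood.

```bash
cat >> h.py <<'E'
def bar(im,z,near,r=20):
    u,v=np.round(proj("top",[*near,z])[0]).astype(int)
    m=np.zeros(im.shape[:2],np.uint8); m[v-r:v+r,u-r:u+r]=im[v-r:v+r,u-r:u+r].max(2)<140
    cs=[c for c in cv2.findContours(m,cv2.RETR_EXTERNAL,cv2.CHAIN_APPROX_NONE)[0] if 80<cv2.contourArea(c)<400]
    return [rect(cast("top",c.reshape(-1,2),z)) for c in cs]
def best_yaw(p,yaw):
    """yaw or yaw+180, whichever is the nearer in joint space and reachable"""
    q0=arm.current_joint_positions(); o=[]
    for y in(yaw,yaw+180):
        q=arm.solve_ik(p,R(y))
        if q is not None:o.append((np.abs(np.array(q)-q0).max(),y))
    return min(o)[1]
E
python3 - <<'E'
from h import *
im=snap("top")
near=cast("top",[(356.2,211.3)],.144)[0,:2]; b=bar(im,.144,near); print(near,b)
(c,t,a,w)=b[0]; assert 50<a<66 and 12<w<24
print("stand",cast("top",[(448.9,261.6)],.05))
t=best_yaw([*c,.25],t); print(t)
arm.move_to([*c,.22],R(t)); arm.move_l([*c,.124],feed=.2); arm.grip(0.0)
print(arm.current_t(),arm.current_width(),arm.current_grasp_force(),arm.current_ee_pos())
arm.move_l([*c,.25],feed=.2); print(arm.current_width(),arm.current_force())
g=[.50,-.36]; arm.move_l([*g,.25],R(t),feed=.35); arm.move_l([*g,.115],feed=.2); arm.move_l([*g,.0985],feed=.03)
print(arm.current_force()); arm.grip(.04); arm.move_l([*g,.22],feed=.3)
arm.move_l([.35,-.36,.25],feed=.4)
print(arm.current_t()); im=snap("top","t1.png"); cv2.imwrite("pics/t1c.png",cv2.resize(im[150:290,300:520],None,fx=3.6,fy=3.6,interpolation=cv2.INTER_CUBIC))
snap("scene","s1.png")
E
```

```text
[ 0.53874969 -0.02660258] [(array([ 0.53942151, -0.02615068]), 17.21273422241211, 55.6533203125, 13.771747589111328)]
stand [[ 0.43427021 -0.24688185  0.05      ]]
17.21273422241211
4.2333 0.01400141798372259 29.975048303604126 [ 0.53923862 -0.02611799  0.12382997]
0.013575497111470927 [-0.34708104 -0.13137575 -3.40090763]
[-0.41401621  0.42357005 -2.6099825 ]
9.325
```

View pics/t1c.png

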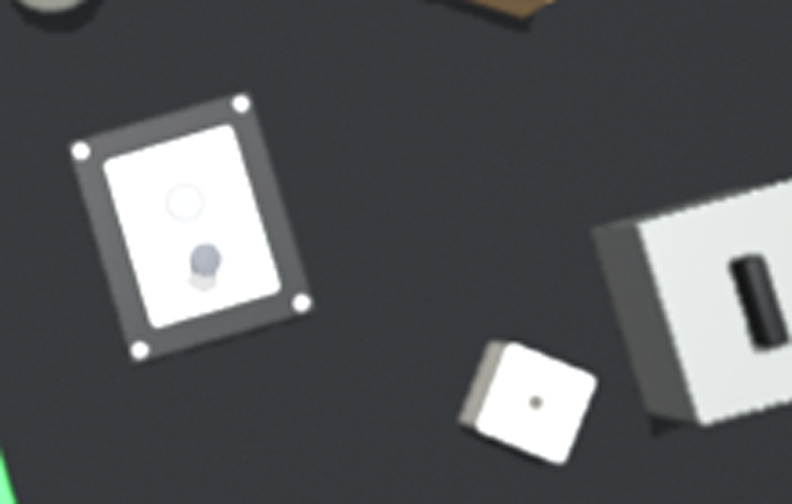

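The picture shows the bare mount. The plinth is white, with the port up at about crop (185,203), so mount yaw is about +17°. The rod's head is at (205,260) and the hood stands at the right. Next I'll measure the mount accurately and take the rod.

```bash
python3 - <<'E'
from h import *
im=cv2.imread("pics/t1.png")
for c in blobs(im,150):
    A=cv2.contourArea(c); x,y,w,h=cv2.boundingRect(c)
    if 315<x<390 and 170<y<260: 
        z=.036 if A>500 else .026
        p=cast("top",c.reshape(-1,2),z); print(A,rect(p) if A>500 else cast("top",[np.mean(c.reshape(-1,2),0)],z))
# screws by weighted centroid
g=im.min(2).astype(float); S=[]
for u,v in((80,151),(241,104),(302,303),(140,350)):
    u,v=u/3.6+300-.4,v/3.6+150-.4; a,b=int(round(u)),int(round(v))
    w=np.clip(g[b-4:b+5,a-4:a+5]-110,0,None); yy,xx=np.mgrid[b-4:b+5,a-4:a+5]
    # keep only near pixels
    w*=((xx-u)**2+(yy-v)**2<3.2**2); S.append([(w*xx).sum()/w.sum(),(w*yy).sum()/w.sum()])
W=cast("top",S,.026)[:,:2]; print(W,W.mean(0),np.linalg.norm(W-np.roll(W,1,0),axis=1))
e=W[1]-W[2]+W[0]-W[3]; print("yaw",np.degrees(np.arctan2(e[1],e[0])))
m=np.zeros(im.shape[:2],np.uint8); s=(slice(210,240),slice(345,370)); m[s]=(im[s].min(2)<205)
for c in cv2.findContours(m,cv2.RETR_EXTERNAL,cv2.CHAIN_APPROX_NONE)[0]:
    if cv2.contourArea(c)>20: print("head",cv2.contourArea(c),cv2.minEnclosingCircle(c),cast("top",[cv2.minEnclosingCircle(c)[0]],.108))
print("stand")
m=np.zeros(im.shape[:2],np.uint8); s=(slice(240,285),slice(428,470)); m[s]=(im[s].min(2)>220)
for c in cv2.findContours(m,cv2.RETR_EXTERNAL,cv2.CHAIN_APPROX_NONE)[0]:
    if cv2.contourArea(c)>50: print(rect(cast("top",c.reshape(-1,2),.05)))
hb=bar(im,.118,[.5,-.36]); print("hood",hb)
# scene view of screws for cross-check: print screw pixels predicted
print(proj("scene",np.c_[W,np.full(4,.026)]))
E
```

```text
14.0 [[0.45997813 0.00448086 0.026     ]]
13.0 [[ 0.49342069 -0.10031319  0.026     ]]
16.0 [[0.58881223 0.04657915 0.026     ]]
1793.5 (array([ 0.54146594, -0.02676271]), 17.952789306640625, 115.18511962890625, 89.42613220214844)
13.0 [[ 0.62310196 -0.05796967  0.026     ]]
[[ 0.58913361  0.04658784]
 [ 0.62314892 -0.05806123]
 [ 0.4935089  -0.10015007]
 [ 0.45979649  0.00452844]] [ 0.54139698 -0.02677376] [0.13600398 0.11003848 0.13630115 0.10997325]
yaw 18.000294880560826
head 55.0 ((358.5, 236.0), 10.920265197753906) [[ 0.48709823 -0.03543472  0.108     ]]
head 47.0 ((356.5454406738281, 222.22727966308594), 4.5010199546813965) [[ 0.51675561 -0.03057106  0.108     ]]
stand
(array([ 0.4343418 , -0.24573648]), 69.60887908935547, 59.62814712524414, 58.51901626586914)
hood [(array([ 0.50160422, -0.35573187]), 18.186885833740234, 55.625980377197266, 21.37740707397461)]
[[315.23460314 223.40471719]
 [269.66041882 231.08517889]
 [260.50456575 192.98714042]
 [302.89994618 186.4165685 ]]
```

```bash
python3 - <<'E'
import cv2
im=cv2.imread("pics/s1.png")[140:260,150:350]; cv2.imwrite("pics/s1c.png",cv2.resize(im,None,fx=4,fy=4,interpolation=cv2.INTER_CUBIC))
E
```

```text
(no output)
```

View pics/s1c.png

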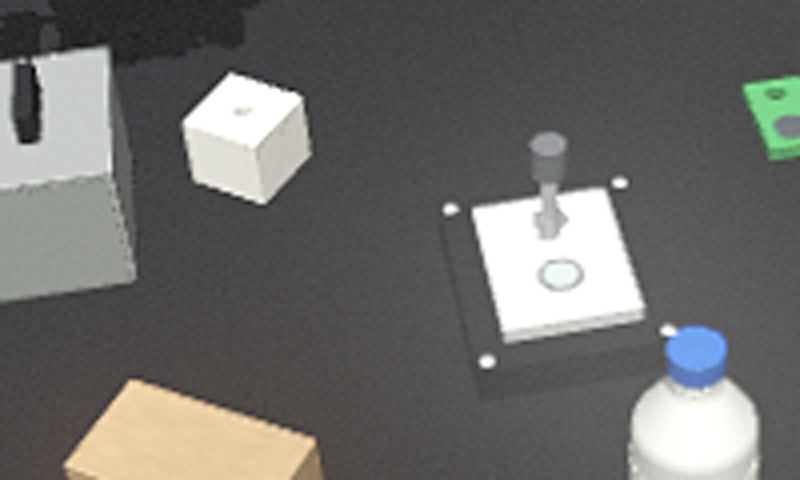

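The scene crop confirms the mount, with the rod leaning slightly and the stand free. The scene view's corner dots sit about 1.5 px from the top view's prediction, which fits the stated calibration error. Now I grasp the rod, lift it and check its tip in the scene view.

```bash
cat >> h.py <<'E'
YM=18.0; MC=np.array([.5414,-.0268]); UM=np.array([np.cos(np.radians(YM)),np.sin(np.radians(YM))])
BORE=MC-.022*UM
E
python3 - <<'E'
from h import *
p=BORE; t=best_yaw([*p,.15],51.)
print(p,t); arm.move_to([*p,.19],R(t)); arm.move_l([*p,.079],feed=.15); arm.grip(0.0)
print(arm.current_width(),arm.current_force(),arm.current_torque())
for z in(.09,.10,.112,.14): arm.move_l([*p,z],feed=.1); print(z,np.round(arm.current_force(),2),np.round(arm.current_torque(),2))
arm.sleep(.3); print(arm.current_ee_pos(),arm.current_t(),arm.current_width())
snap("scene","s2.png",(240,130,350,260),5)
print(proj("scene",[[*p,.067],[*p,.145],[*p,.036]]))
E
```

```text
[ 0.52047676 -0.03359837] 51.0
0.0210577195073514 [-0.80860767  0.61655449  7.15624752] [0.22239907 0.23523886 0.02274076]
0.09 [-0.23  0.14 -0.38] [ 0.06  0.06 -0.01]
0.1 [ 0.5   0.36 -1.04] [-0.   -0.03 -0.01]
0.112 [ 0.23 -0.18 -0.53] [-0.08  0.    0.06]
0.14 [ 0.47  0.07 -0.42] [-0.04 -0.04  0.03]
[ 0.52025419 -0.03355862  0.13955016] 13.6417 0.021501112372290368
[[284.6587163  189.50061476]
 [283.43053499 164.63282872]
 [285.12483585 198.81894864]]
```

View pics/s2.png

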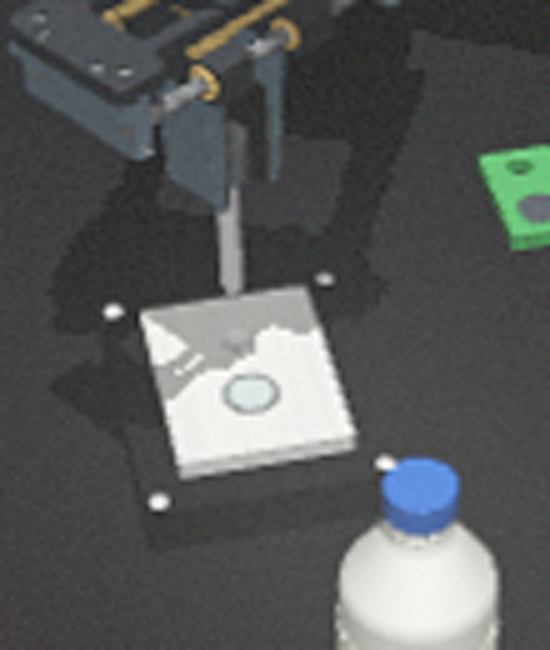

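The tip shows at (286.2,188.2). Its residual of (+1.5,−1.3) px matches that of the corner dots, so the mount estimate and the robot frame agree to under 1 mm. Now the rod goes into the stand.

```bash
python3 - <<'E'
from h import *
s=[.4343,-.2461]
arm.move_l([*arm.current_ee_pos()[:2],.17],feed=.2); arm.move_l([*s,.17],feed=.3); arm.move_l([*s,.128],feed=.15)
for z in(.122,.116,.11,.10,.09,.082):
    arm.move_l([*s,z],feed=.06); f=arm.current_force(); print(z,np.round(f,2))
    if f[2]>12: print("stop");break
else:
    arm.grip(.045); arm.move_l([*s,.17],feed=.25)
    arm.move_l([.40,.1,.3],R(18.),feed=.5)
print(arm.current_t(),arm.current_width())
im=snap("top","t3.png"); snap("scene","s3.png")
for f in frames(im): print(np.round(f[0],4),np.round(f[1:4],1),f[4])
E
```

```text
0.122 [ 0.81 -0.28 -0.74]
0.116 [ 0.48 -0.08  0.36]
0.11 [ 0.86 -0.17 -0.4 ]
0.1 [ 0.24  0.97 -0.83]
0.09 [ 0.58  0.27 -0.18]
0.082 [-0.53  1.07 -0.86]
19.4083 0.044973275917242914
[0.4557 0.3433] [ 5.5 73.2 43.6] [51, 94]
[0.5621 0.2025] [-30.6  73.2  43.5] [115, 43]
[0.5776 0.3579] [ 1.5 70.3 43.7] [50, 97]
```

View pics/s3.png

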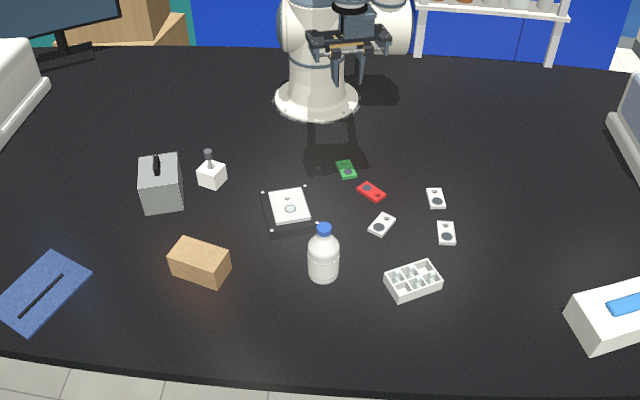

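The scene view shows the rod standing in the stand at (210,160), the hood on the bench at (160,185), and the mount clear. I'll place the first frame, squaring it by squeezing its length and then gripping its width.

```bash
cat >> h.py <<'E'
def fetch(c,t,n):
    """square the frame at c (yaw t), grip its width and lay it as layer n"""
    q=best_yaw([*c,.1],t+90)
    arm.grip(.089)
    arm.move_to([*c,.10],R(q)); arm.move_l([*c,.004],feed=.2); arm.grip(.0); w1=arm.current_width()
    arm.grip(.089); arm.move_l([*c,.05],feed=.3)
    arm.move_l([*c,.05],R(t),feed=.3); arm.move_l([*c,.003],feed=.15); arm.grip(0.); w2=arm.current_width()
    print("widths",w1,w2)
    assert abs(w1-.07)<.003 and abs(w2-.04)<.003
    z=.036+.01*n+.003
    arm.move_l([*c,.13],feed=.3); arm.move_l([*MC,.13],R(YM),feed=.4); arm.move_l([*MC,z+.012],feed=.2)
    arm.move_l([*MC,z+.0008],feed=.04); arm.sleep(.2); print("F",np.round(arm.current_force(),1),arm.current_ee_pos())
    arm.grip(.06); arm.move_l([*MC,.15],feed=.3)
E
python3 - <<'E'
from h import *
f=sorted(frames(),key=lambda f:f[0][1])[0]; print(f)
fetch(f[0],f[1],0)
arm.move_l([.42,.16,.25],feed=.5); print(arm.current_t())
im=snap("top","t4.png"); snap("scene","s4.png",(240,160,350,260),5)
for f in frames(im): print(np.round(f[0],4),np.round(f[1:4],1),f[4])
cv2.imwrite("pics/t4c.png",cv2.resize(im[170:260,300:410],None,fx=5,fy=5,interpolation=cv2.INTER_CUBIC))
E
```

```text
(array([0.56205298, 0.20248984]), -30.555831909179688, 73.20056915283203, 43.53089141845703, [115, 43])
widths 0.06957817062205805 0.03981339234083497
F [-0.3 -0.2  0.1] [ 0.54150455 -0.02683711  0.03998093]
31.0583
[0.1122 0.4447] [91.5 56.9 36.1] [143, 190]
[0.5776 0.3579] [ 1.5 70.3 43.7] [51, 100]
```

View pics/t4c.png

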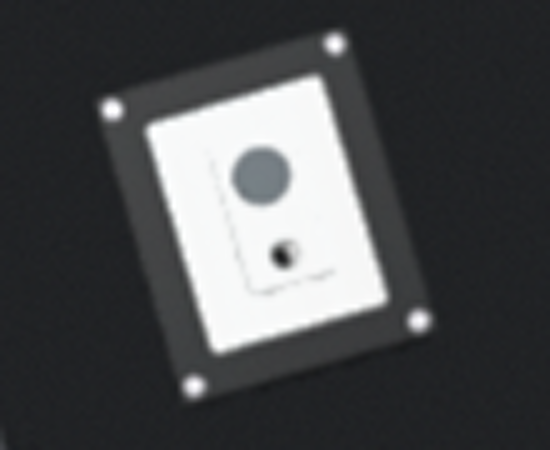

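The first frame lies squarely on the plinth, with its glass at crop (261,177) and its hole at (285,254) over the bore. On to the other two.

```bash
python3 - <<'E'
from h import *
for n in(1,2):
    arm.move_l([.38,.0,.3],feed=.5)
    im=snap("top")
    L=[f for f in frames(im) if f[0][0]>.35 and f[0][1]>.1 and 66<f[2]<78]; print(len(L),L)
    f=max(L,key=lambda f:f[0][0]); fetch(f[0],f[1],n)
arm.move_l([.38,.15,.3],feed=.5); print(arm.current_t())
im=snap("top","t5.png"); snap("scene","s5.png")
# glass and hole of top frame (z=.066)
g=im.min(2)
m=np.zeros(g.shape,np.uint8); m[180:250,325:385]=(g[180:250,325:385]<170)
for c in cv2.findContours(m,cv2.RETR_LIST,cv2.CHAIN_APPROX_NONE)[0]:
    A=cv2.contourArea(c)
    if 8<A<150:
        M=cv2.moments(c); d=cast("top",[(M["m10"]/A,M["m01"]/A)],.066)[0,:2]-MC
        print(A,"mount frame mm",1000*d@UM,1000*(UM[0]*d[1]-UM[1]*d[0]))
print("hood",bar(im,.118,[.5,-.36]))
cv2.imwrite("pics/t5c.png",np.hstack([cv2.resize(im[170:260,300:400],None,fx=4,fy=4),cv2.resize(cv2.imread("pics/s5.png")[160:250,240:340],None,fx=4,fy=4)]))
E
```

```text
2 [(array([0.45575409, 0.34329147]), 5.658987998962402, 73.16252899169922, 43.610416412353516, [51, 94]), (array([0.5775506 , 0.35787952]), 1.536675214767456, 70.28436279296875, 43.65821838378906, [50, 98])]
widths 0.06967634498658136 0.03936725078132392
F [1.6 0.1 0.6] [ 0.54151436 -0.02684448  0.04999438]
1 [(array([0.45575409, 0.34329147]), 5.658987998962402, 73.16252899169922, 43.610416412353516, [51, 95])]
widths 0.06933498214863347 0.03974247655566531
F [-0.  -0.1  0.1] [ 0.54150295 -0.02685204  0.05995964]
55.1917
13.5 mount frame mm -66.33027831315788 56.198039958906506
15.0 mount frame mm -20.417920506622032 -1.4985505113823623
91.5 mount frame mm 17.310720196038176 -1.8575884906951914
hood [(array([ 0.50122714, -0.35586523]), 18.168983459472656, 60.46735382080078, 25.372907638549805)]
```

View pics/t5c.png

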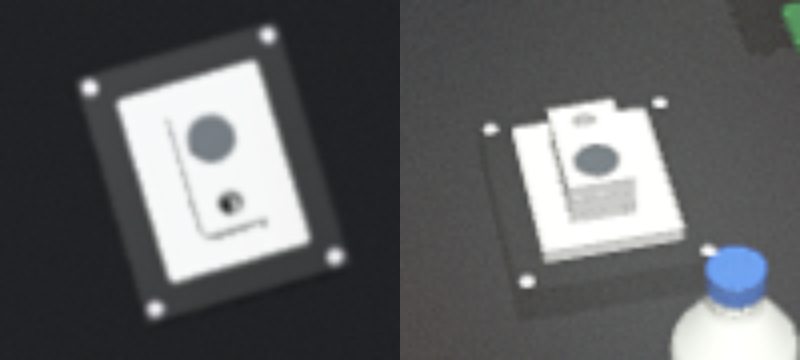

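View pics/t5.png

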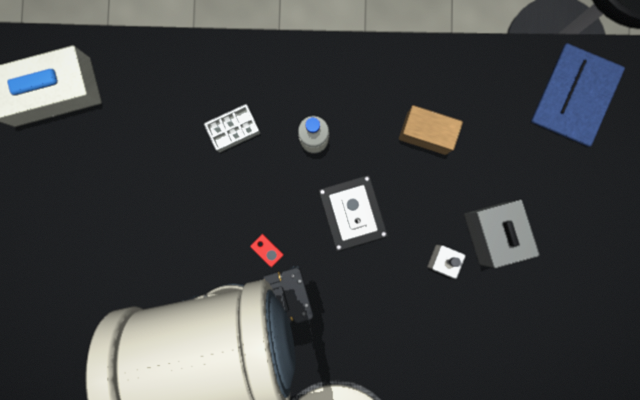

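The stack of three is square with the glasses on the port's side, and no frames remain on the bench. The rod's head is at about (455,261) in the top view. Now fetch the rod.

```bash
python3 - <<'E'
from h import *
im=cv2.imread("pics/t5.png"); s=np.array([.4343,-.2461])
cv2.imwrite("pics/x.png",im[240:290,420:475])
x0,y0=447,254; w=im[y0:y0+16,x0:x0+18].min(2); 
m=((w>40)&(w<140)).astype(np.uint8)
c=max(cv2.findContours(m,cv2.RETR_EXTERNAL,cv2.CHAIN_APPROX_NONE)[0],key=cv2.contourArea)
(u,v),r=cv2.minEnclosingCircle(c); print(u+x0,v+y0,r,cv2.contourArea(c)); print("head",cast("top",[(u+x0,v+y0)],.108),"expect upright px",proj("top",[*s,.108]))
print(proj("top",[*s,.06]))
E
python3 - <<'E'
import cv2
im=cv2.imread("pics/t5.png")[240:290,420:480]; s=cv2.imread("pics/s5.png")[140:190,185:245]
import numpy as np
cv2.imwrite("pics/c6.png",cv2.resize(np.hstack([im,s]),None,fx=6,fy=6,interpolation=cv2.INTER_CUBIC))
E
```

```text
455.555214881897 261.1564416885376 9.015504837036133 86.5
head [[ 0.43925922 -0.24422831  0.108     ]] expect upright px [[456.42447264 263.51292967]]
[[449.84388064 261.89364504]]
```

View pics/c6.png

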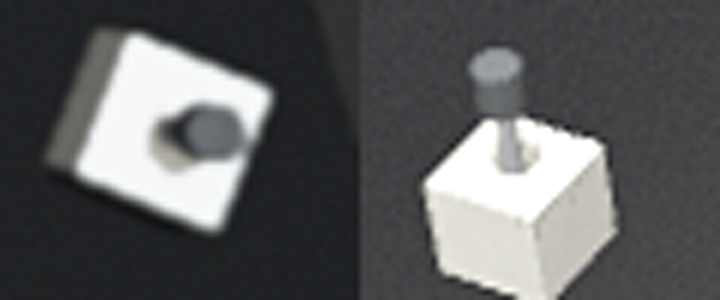

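The rod leans about 4 mm toward +x/+y in the stand. I'll close the fingers along the lean so that the grip straightens it.

```bash
python3 - <<'E'
from h import *
s=np.array([.4343,-.2461]); t=best_yaw([*s,.15],-65.); print(t)
arm.grip(.06); arm.move_l([.40,-.12,.3],feed=.5); arm.move_to([*s,.19],R(t)); arm.move_l([*s,.079],feed=.15); arm.grip(0.)
print(arm.current_width(),np.round(arm.current_force(),1))
arm.move_l([*s,.10],feed=.1); arm.move_l([*s,.18],feed=.2); arm.move_l([*BORE,.18],feed=.3); arm.move_l([*BORE,.148],feed=.2); arm.sleep(.2)
snap("scene","s7.png",(240,130,350,250),5); print(proj("scene",[*BORE,.075])+[1.5,-1.2],arm.current_ee_pos(),arm.current_width(),arm.current_t())
E
```

```text
-65.0
0.021223742198473578 [-0.3 -0.8  0.7]
[[286.03642948 185.84525999]] [ 0.52091102 -0.03394282  0.14891634] 0.02117209758613066 61.7167
```

View pics/s7.png

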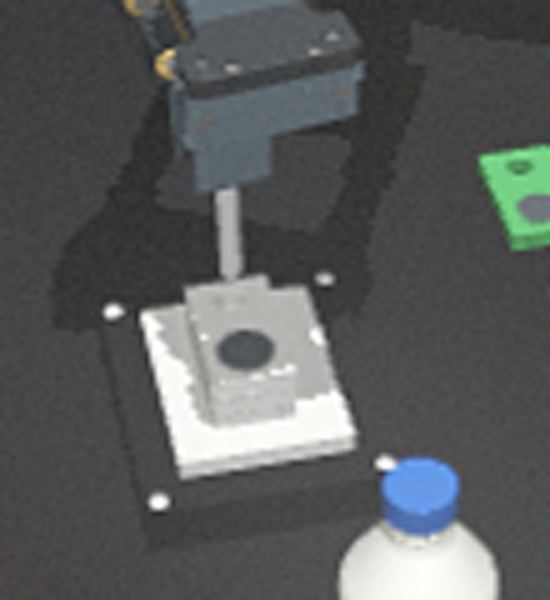

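The tip is at (285.8,185.0) against a prediction of (286.0,185.8), which is good, and the stack is below it. Inserting with force checks.

```bash
python3 - <<'E'
from h import *
for z in(.142,.136,.13,.124,.118,.112,.106,.102,.098,.09,.084,.081,.0797):
    arm.move_l([*BORE,z],feed=.05); f=arm.current_force(); print(z,np.round(f,1),np.round(arm.current_ee_pos()[2],4))
    if f[2]>10: print("stop");break
print(arm.current_t())
E
```

```text
0.142 [-0.2  0.5 -0.8] 0.1418
0.136 [ 1.  -0.1 -0.2] 0.1356
0.13 [ 0.3 -0.1 -0.8] 0.1296
0.124 [ 0.4 -0.4 -0.4] 0.1236
0.118 [-0.7 -0.1 -0.7] 0.1177
0.112 [-0.3 -0.8 -0.8] 0.1117
0.106 [-0.3 -1.1  0.1] 0.1057
0.102 [ 0.5 -0.4 -0.3] 0.1018
0.098 [-0.5  0.4 -0.2] 0.0978
0.09 [ 0.   0.3 -0.3] 0.0896
0.084 [-0.7  0.8 -0.3] 0.0837
0.081 [ 0.1 -0.  -0.5] 0.0809
0.0797 [-0.6  0.4 -0.4] 0.0797
65.1583
```

The rod is home without resistance. Release it, confirm the hood hasn't moved, and fetch the hood.

```bash
python3 - <<'E'
from h import *
arm.grip(.045); arm.move_l([*BORE,.19],feed=.25); arm.move_l([.38,.15,.3],feed=.5)
im=snap("top","t8.png"); sc=snap("scene","s8.png"); print("hood",bar(im,.118,[.5,-.36]),arm.current_t())
a=cv2.resize(im[170:270,310:530],None,fx=3.5,fy=3.5); b=cv2.resize(sc[130:230,130:350],None,fx=3.5,fy=3.5)
cv2.imwrite("pics/c8.png",np.vstack([a[:290],b[:300]]))
E
```

```text
hood [(array([ 0.50126556, -0.35606448]), 17.394378662109375, 60.523860931396484, 25.323095321655273)] 67.2417
```

View pics/c8.png

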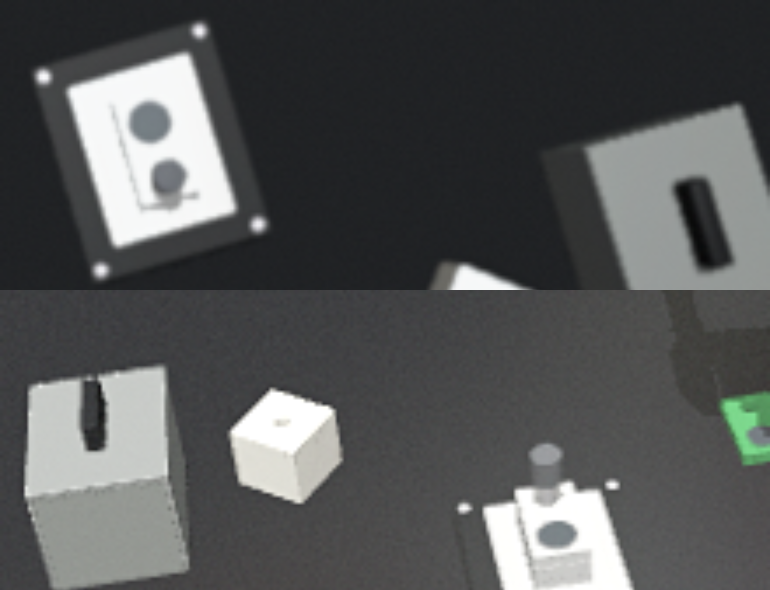

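The rod stands in the stack with its head just above the top frame, and the hood is unmoved. Now replace the hood, using nearly the pose it was picked from.

```bash
python3 - <<'E'
from h import *
g=[.50,-.36]; t=17.21; d=[.5402,-.0264]
arm.grip(.06); arm.move_l([.38,-.1,.3],feed=.5); arm.move_l([*g,.22],R(t),feed=.4); arm.move_l([*g,.098],feed=.2); arm.grip(0.)
print(arm.current_width(),arm.current_force()); arm.move_l([*g,.27],feed=.2)
arm.move_l([*d,.27],R(17.7),feed=.3); arm.move_l([*d,.165],feed=.15)
for z in(.15,.14,.134,.13,.127,.1255,.1245):
    arm.move_l([*d,z],feed=.05); f=arm.current_force(); print(z,np.round(f,1),np.round(arm.current_torque(),2))
    if f[2]>8: print("stop");break
print(arm.current_t(),arm.current_ee_pos())
E
```

```text
0.014394567008440384 [-0.35722516 -0.47938568  2.15077956]
0.15 [ 0.4 -0.1 -2.5] [ 0.01 -0.03  0.03]
0.14 [ 0.3  0.1 -3.4] [0.01 0.04 0.03]
0.134 [-0.5  0.6 -3.7] [-0.   -0.    0.01]
0.13 [-0.1 -0.  -3.3] [ 0.01  0.01 -0.01]
0.127 [-0.1  0.2 -3.9] [-0.03  0.02  0.02]
0.1255 [-0.6  0.2 -3.4] [ 0.   -0.02 -0.04]
0.1245 [-0.1 -1.1 -3.7] [ 0.03 -0.04  0.03]
77.1667 [ 0.54016017 -0.0263873   0.12445501]
```

```bash
python3 - <<'E'
from h import *
p=[.5402,-.0264]
arm.move_l([*p,.1238],feed=.02); print(arm.current_force()); arm.grip(.045); arm.move_l([*p,.22],feed=.2); arm.move_l([.38,.15,.3],feed=.5); arm.sleep(.5)
im=snap("top"); sc=snap("scene"); print(bar(im,.144,p),arm.current_t())
cv2.imwrite("pics/c9.png",np.hstack([cv2.resize(im[165:265,310:410],None,fx=4,fy=4),cv2.resize(sc[145:245,240:340],None,fx=4,fy=4)]))
E
```

```text
[-1.03399172  0.36614457  2.21785207]
[(array([ 0.54026703, -0.02683018]), 17.893951416015625, 59.627017974853516, 17.40932273864746)] 80.125
```

View pics/c9.png

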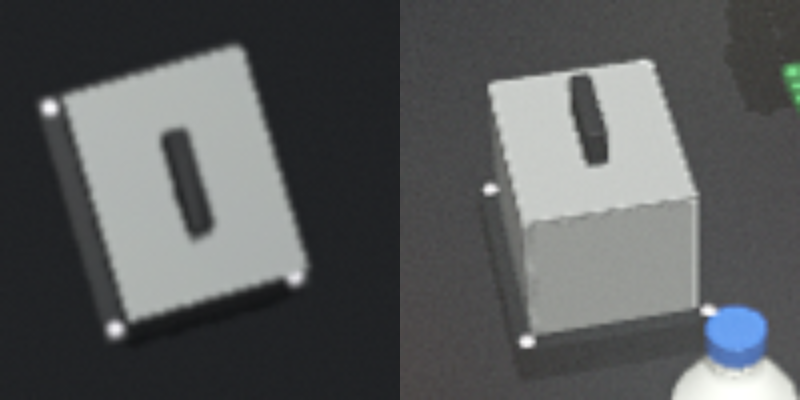

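The hood sits level on the ledge and is centred, with its bar at (0.540, −0.027). Nothing is touching it, so I'm handing in.

```bash
python3 -c "
from rig import arm
print(arm.sign_off(),arm.current_t())"
```

```text
the job is handed in; nothing more can be done
the job is handed in; nothing more can be done
```

I handed the job in at about 80 s: three frames are stacked over the bore, the rod is fully home through them, and the hood is seated on the mount's ledge; the judge's verdict was not shown.

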